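# Load the jar carrier and hold it up level

### The arm

A 6-joint arm with a two-finger parallel gripper is mounted at the origin on the work surface. World frame = base frame: x ahead of the robot, y to its left, z up, the work surface at z = 0. Lengths are in m, angles in rad, forces in N, time in s.
With the tool pointing down it reaches from about 0.35 to 0.975 m from the base axis. Payload 4.9 kg.
Tool frame: the origin (TCP) lies midway between the tips of the shut fingers; the grasp point (between the pads) lies 19 mm behind it; z points along the fingers, y is the direction in which the jaws open and shut (so a half turn about z gives the same grasp; the last joint's range is limited). The gripper opens to 85 mm and grips with 20 to 120 N. Pads are 22 mm wide; open, the fingers measure 114 mm over their backs; the gripper's body (76 mm by 85 mm) begins 54 mm behind the grasp point. The pads swing forward as they close: fully open they stand 13 mm farther back than shut.
Start: joints at [1.179, 0.053, 1.613, -0, 1.476, -0.119], TCP at [0.168, 0.602, 0.231] pointing down, gripper open.
Joint ranges: [-3.01, 3.01], [-1.01, 2.22], [0.06, 2.58], [-1.02, 4.17], [0.09, 2.62], [-3.14, 3.14]. Speed limits (rad/s): [2.57, 2.57, 3.14, 3.14, 3.14, 3.14].

### API

Orientations are given as a unit quaternion [w, x, y, z].
In Python, from plant import state, grab_frame, camera_params, job_done, boxes_of gives the robot as it stands.
- The arm moves only by the tool step_arm, never from a script. Its argument "steps" is a list of rows, each a list of 4 numbers: the shift along the tool's x, y, z in mm, then the turn about the tool's z in degrees. A call has 1 to 8 rows; each row shifts and turns the pose as measured when the row begins, along the tool's axes as they then stand; what a row does not reach is not made up. A row lasts 1/10 s, in which the tool goes at most 50 mm and 8.59 degrees, less where a joint would pass 70% of its speed; a pose out of reach is approached as far as the arm can. A call is refused whole if a number of a shift passes 50 or a number of a turn 8.59, either way. A call with a gripper value outside its range is refused whole. "claw" is the opening in per cent of the stroke, from 0 (shut) to 100 (fully open), set as the call begins (left out, the last holds). The fingers move at their own pace and stop on an object; the grip force is fixed at half the most. Time passes only in rows, so rows that do not move let the fingers close. It gives the time, the measured TCP pose, the force and the opening at its end, in the units of the state.
- state(): the state, without advancing time (a new reading comes with each control period).
- grab_frame(name): name is "scene" or "top" or "wrist"; returns (picture, depth): 384x512x3 uint8, red, green, blue; 384x512 float32, m along the optical axis (not along the pixel's ray), 0 where there is no reading.
- camera_params(name): a dict with "mtx" (3x3 intrinsics, pixels), "k1" (the pictures are not rectified: a ray, as slopes to the right and down, at radius r is drawn at 1 + k1 r^2 times it, then the intrinsics apply), "extrinsics" (4x4, takes a point from camera to world coordinates); the wrist camera has in their place "T_tool_cam" (4x4, takes a point from camera to tool coordinates, whose origin is the TCP and whose axes are the flange's). Camera axes: x right, y down, z forward; pixel columns grow to the right and rows downward; lengths in m; the calibration is good to about 2 mm. A picture is of the moment at which its call begins: read the wrist's pose just before it. camera_params takes no time and is no camera call.
- job_done(): hands the job in, once; it reports no verdict.
Trained networks look in the newest picture that a camera, given by its name, has taken for a name from the list of things; names that differ only in an ending like _2 or _b are one class to them, and where a whole thing is asked for, a point or a joint stands for the part that bears it (a point fixed in the world has none). Each returns a list of dicts, best first, with "p" (0 to 1); they miss things now and then, are a little off and sometimes report something else, mostly with a low value. They report only what shows in the picture. A call takes as long as a camera call.
- boxes_of(camera, label): "box" ([left, top, width, height] in pixels, round what is visible of it).
The state is a dict: "time": time; "joint_pos": joint angles; "joint_vel": joint speeds; "joint_efforts": joint torques, N m; "tool_pos": TCP position; "tool_rot": TCP orientation; "contact_force": force on the tool from outside, world axes, zero at the start; "ft_torque": the same for the moment, N m; "gripper_width": opening from 0.0 (shut) to 1.0 (fully open).
Only numpy, scipy, OpenCV 4.12 (cv2) and the standard library are available. Lean on these libraries where they do the work, as an engineer would, in place of code of your own. Each camera call takes 0.05 s, during which the arm holds its last target. There are 200 camera calls.

### The job

The wooden jar carrier has one jar standing in it already. Set the loose jar upright into the empty seat at the carrier's other end, between its stops, lowering it in rather than dropping it, and let go of it. Then lift the loaded carrier by its cross handle at least 8 cm clear of the table, keeping it level all the way, and finish while still holding it there, steady and level, with both jars standing in their seats; leave the other things on the table alone.

Things in the scene. Friction and masses are not known exactly. Their poses are not given: they have to be found in the camera images.
- carrier: Loose light-wood jar carrier, 0.3 kg empty, at any yaw: tray 254 mm long (x), 90 mm wide (y), a round cross handle over its middle. Origin: centre of its underside, z up. Floor 8 mm thick, outer rails 10 mm above it and 9 mm thick. Two low stops across it (8 mm above the floor, 10 mm thick) make three bays 72 x 72 mm: a jar seat at each end, the middle bay under the handle stays empty.
- handle (a point): Centre of the carrier's handle: a level wooden dowel 20 mm in diameter, along the carrier's y, its axis 175 mm above the carrier's underside, 90 mm free between two uprights (36 mm wide in x, 10 mm thick, outside the side rails, rising 193 mm above the underside). Axes as the carrier's.
- empty_seat (a point): Centre of the floor of the empty end bay, the free jar seat (82 mm from the middle towards the carrier's -x, 8 mm above its underside). Axes as the carrier's.
- taken_seat (a point): Centre of the floor of the other end bay (82 mm from the middle towards the carrier's +x), in which a jar stands already. Axes as the carrier's.
- loose_jar_centre (a point): Centre (half-way up) of the loose jar that stands on the table: a glass jar of dried beans with a paper label and a steel lid, upright, 76 mm tall, 60 mm in diameter up to 57 mm above its foot, lid 55 mm in diameter; about 0.26 kg. z up.
- taken_jar_centre (a point): Centre (half-way up) of an identical jar which already stands in the taken seat of the carrier. z up.
- crock: Bystander: two-eared terracotta crock, 120 mm wide (140 mm over the ears), 125 mm tall, on the far side of the table; origin at the centre of its foot.
- egg_carton: Bystander: grey pulp egg carton, 116 x 166 mm, 72 mm tall, on the far side of the table; origin at the centre of its underside.
- sauce_bottle: Bystander: bottle of tomato sauce, 68 mm in diameter, 235 mm tall, out on the robot's right; origin at the centre of its foot.
- tin: Bystander: metal food tin, 74 mm in diameter, 108 mm tall, out on the robot's left; origin at the centre of its foot.

How it is judged:
On the way, in this order (a step that is already met when the one before it is completed fails the run):
1. the loose jar stands upright in the empty seat, let go, while the carrier still stands on the table (x of loose_jar_centre in the frame of empty_seat between -0.01 and 0.01 m and y of loose_jar_centre in the frame of empty_seat between -0.01 and 0.01 m and z of loose_jar_centre in the frame of empty_seat between 0.034 and 0.042 m and angle between the z axis of each of loose_jar_centre, taken_jar_centre and the z axis of carrier, either way round below 0.08 rad and x of taken_jar_centre in the frame of taken_seat between -0.01 and 0.01 m and y of taken_jar_centre in the frame of taken_seat between -0.01 and 0.01 m and z of taken_jar_centre in the frame of taken_seat between 0.034 and 0.042 m and contact force between each of the fingers, the arm and loose_jar below 0.2 N and contact force between each of the fingers, the arm and taken_jar below 0.2 N and height (world z) of carrier below 0.006 m and linear speed of loose_jar below 0.03 m/s), for 0.2 s.
2. the loaded carrier is lifted by its handle, clear of the table and level, and held steady (height (world z) of carrier above 0.075 m and angle between carrier's own z axis and vertical below 0.1 rad and linear speed of carrier below 0.03 m/s and angular speed of carrier below 0.15 rad/s and contact force between the fingers and carrier above 3 N and distance between the grasp point and handle below 0.045 m and x of loose_jar_centre in the frame of empty_seat between -0.01 and 0.01 m and y of loose_jar_centre in the frame of empty_seat between -0.01 and 0.01 m and z of loose_jar_centre in the frame of empty_seat between 0.034 and 0.042 m and angle between the z axis of each of loose_jar_centre, taken_jar_centre and the z axis of carrier, either way round below 0.08 rad and x of taken_jar_centre in the frame of taken_seat between -0.01 and 0.01 m and y of taken_jar_centre in the frame of taken_seat between -0.01 and 0.01 m and z of taken_jar_centre in the frame of taken_seat between 0.034 and 0.042 m), for 0.3 s.
At the end, for the whole second after the job is handed in: Gripper holds the handle (within 45 mm of its middle); carrier over 75 mm above the table, tilt under 0.10 rad, under 30 mm/s and 0.15 rad/s, resting on nothing else; both jars in their seats (10 mm of centre, 4 mm in height, 0.08 rad), untouched; bystanders moved under 20 mm (all of step 2 and contact force between each of the fingers, the arm and loose_jar below 0.2 N and contact force between each of the fingers, the arm and taken_jar below 0.2 N and contact force between carrier and crock below 0.2 N and contact force between carrier and egg_carton below 0.2 N and contact force between carrier and sauce_bottle below 0.2 N and contact force between carrier and tin below 0.2 N and distance of each of crock, egg_carton, sauce_bottle, tin from where it was at the start of the episode below 0.02 m); the arm keeps its last pose, push and grip.
It fails at once if the carrier tilts more than 0.20 rad (11 degrees) (angle between carrier's own z axis and vertical above 0.2 rad).
It fails at once if a jar tips by more than 0.35 rad (20 degrees) (angle between any of loose_jar_centre, taken_jar_centre's own z axis and vertical above 0.35 rad).
It fails at once if the loose jar is dropped (moves at over 0.5 m/s out of the gripper, a fall of more than about 13 mm) (linear speed of loose_jar above 0.5 m/s and contact force between the fingers and loose_jar below 0.2 N).
It fails at once if a bystander is pushed more than 20 mm (distance of any of crock, egg_carton, sauce_bottle, tin from where it was at the start of the episode above 0.02 m).
It also fails if it takes over 64 s, if anything falls off the work surface, if the arm or the gripper's body presses on something with over 40 N, if the wrist force passes 120 N, or if a joint passes its speed limit or range.

## Working session

There is one attempt and no reset: what is moved stays moved. The work goes in short steps, Python scripts to look and compute and a tool call to move; the robot and the scene stay as the last step left them, time stands still between calls to the robot, and variables do not carry over. Pictures are saved under pics/ and viewed, about 8 in all and at most 12, crops included, and the job is handed in when it is done.

Besides the shell and the picture viewer there is one more tool, called after "Emit:" as name([rows], argument=value, ...), one row to a line, values as JSON. step_arm: Moves the arm, as the interface text tells. Its arguments: {"type":"object","properties":{"steps":{"type":"array"},"claw":{"type":"number"}},"required":["steps"]}

```bash
mkdir -p pics; ls; cat > h.py <<'E'
import numpy as np, cv2
from plant import *
from scipy.spatial.transform import Rotation as R
def Rq(q): return R.from_quat([q[1],q[2],q[3],q[0]])
def cloud(name):
    s=state(); im,d=grab_frame(name); p=camera_params(name); K=np.array(p["mtx"]);k1=p["k1"]
    h,w=d.shape; u,v=np.meshgrid(np.arange(w),np.arange(h))
    xd=(u-K[0,2])/K[0,0]; yd=(v-K[1,2])/K[1,1]; x,y=xd.copy(),yd.copy()
    for _ in range(10):
        f=1+k1*(x*x+y*y); x,y=xd/f,yd/f
    P=np.stack([x*d,y*d,d],-1)
    if name=="wrist":
        T=np.eye(4);T[:3,:3]=Rq(s["tool_rot"]).as_matrix();T[:3,3]=s["tool_pos"];T=T@np.array(p["T_tool_cam"])
    else: T=np.array(p["extrinsics"])
    W=P@T[:3,:3].T+T[:3,3]; W[d==0]=np.nan
    return im,d,W
E
python3 - <<'E'
from h import *
s=state();print(s)
ims=[]
for n in("top","scene"):
    im,d,W=cloud(n); np.savez(f"{n}.npz",im=im,W=W); im=im[:,:,::-1].copy()
    print(n,np.round(camera_params(n)["extrinsics"],3).tolist())
    for l in("carrier","handle","empty_seat","taken_seat","loose_jar_centre","taken_jar_centre","crock","egg_carton","sauce_bottle","tin"):
        r=boxes_of(n,l)[:3]
        for b in r:
            x,y,w,h=b["box"]
            c=W[int(y+h/2),int(x+w/2)] 
            print(n,l,round(b["p"],2),np.round(b["box"]),np.round(c,3))
    cv2.imwrite(f"pics/{n}.png",im)
E
```

```text
pics
{'time': 0.0, 'joint_pos': array([ 1.17897489e+00,  5.33370972e-02,  1.61429322e+00, -7.27765644e-08,
        1.47599757e+00, -1.19001120e-01]), 'joint_vel': array([ 1.36790997e-03, -4.70212463e-04, -1.31188709e-05,  1.75544284e-03,
       -5.85961132e-05, -3.58086558e-04]), 'joint_efforts': array([ 2.65446060e-04, -3.93687379e+01, -3.70172846e+01, -6.22465927e-05,
        7.20426717e-03,  4.79014631e-06]), 'tool_pos': array([0.16816644, 0.60130532, 0.23007574]), 'tool_rot': array([-2.57058652e-04,  1.35987432e-01,  9.90710040e-01, -9.84612250e-04]), 'contact_force': array([ 0.39888676,  0.1381141 , -0.88975193]), 'ft_torque': array([-0.01231006, -0.00933006,  0.03952467]), 'gripper_width': 1.0017538084450974}
top [[-0.029, -0.977, 0.209, 0.255], [-1.0, 0.029, -0.003, 0.007], [-0.003, -0.209, -0.978, 1.745], [0.0, 0.0, 0.0, 1.0]]
top carrier 0.65 [297. 178.  44.  67.] [ 0.545 -0.215  0.003]
top handle 0.75 [297. 179.  44.  67.] [ 0.54  -0.213  0.013]
top empty_seat 0.7 [295. 180.  45.  66.] [ 0.537 -0.206  0.009]
top empty_seat 0.25 [215. 133.  51.  40.] [0.766 0.083 0.073]
top 
[... 978 characters left out ...]
57 [290. 196.  44.  46.] [0.829 0.042 0.067]
scene empty_seat 0.56 [173. 196.  13.  25.] [ 0.487 -0.252  0.073]
scene taken_seat 0.63 [161. 173.  79.  73.] [ 0.447 -0.145 -0.005]
scene loose_jar_centre 0.79 [277. 157.  14.  23.] [0.514 0.223 0.053]
scene taken_jar_centre 0.54 [173. 197.  11.  23.] [ 0.482 -0.254  0.071]
scene crock 0.7 [260. 207.  37.  44.] [ 0.821 -0.103  0.098]
scene egg_carton 0.78 [289. 196.  45.  45.] [0.829 0.042 0.067]
scene sauce_bottle 0.7 [ 92. 201.  31.  68.] [ 0.531 -0.523  0.131]
scene sauce_bottle 0.33 [166. 178.  74.  70.] [ 0.467 -0.147 -0.007]
scene tin 0.58 [325. 129.  16.  29.] [0.518 0.524 0.062]
scene tin 0.24 [166. 175.  76.  72.] [ 0.465 -0.145 -0.004]
```

```bash
python3 - <<'E'
from h import *
t=np.load("top.npz");im=t["im"][:,:,::-1]
a=cv2.resize(im[160:265,160:350],(760,420),interpolation=cv2.INTER_CUBIC)
cv2.imwrite("pics/topcrop.png",a)
W=t["W"]
# jar lid
m=(abs(W[...,0]-.49)<.06)&(abs(W[...,1]-.25)<.06)&(W[...,2]>.06);print("loose",np.nanmedian(W[m],0),np.nanmin(W[m],0),np.nanmax(W[m],0),m.sum())
r=(W[...,0]>.38)&(W[...,0]<.68)&(W[...,1]>-.33)&(W[...,1]<-.1)
for lo,hi in((.07,.12),(.15,.22)):
    m=r&(W[...,2]>lo)&(W[...,2]<hi);print(lo,np.round(W[m],3).tolist()[:60] if lo>.1 else (np.nanmedian(W[m],0),np.nanmin(W[m],0),np.nanmax(W[m],0)),m.sum())
E
```

```text
loose [0.49964825 0.24705348 0.07605878] [0.47343664 0.22124348 0.06183412] [0.5280887  0.27494775 0.08973538] 178
0.07 (array([ 0.47160599, -0.22869512,  0.08533185]), array([ 0.43896522, -0.26128834,  0.07018354]), array([ 0.55715311, -0.15080074,  0.11847976])) 221
0.15 [[0.574, -0.248, 0.182], [0.572, -0.25, 0.189], [0.574, -0.255, 0.181], [0.573, -0.258, 0.183], [0.574, -0.247, 0.165], [0.571, -0.248, 0.178], [0.567, -0.248, 0.199], [0.568, -0.252, 0.194], [0.569, -0.257, 0.187], [0.57, -0.247, 0.164], [0.568, -0.249, 0.174], [0.565, -0.25, 0.189], [0.565, -0.253, 0.19], [0.563, -0.254, 0.202], [0.564, -0.259, 0.195], [0.564, -0.24, 0.18], [0.564, -0.244, 0.18], [0.562, -0.246, 0.187], [0.562, -0.25, 0.188], [0.561, -0.253, 0.19], [0.561, -0.256, 0.19], [0.559, -0.258, 0.201], [0.56, -0.23, 0.181], [0.56, -0.233, 0.184], [0.56, -0.236, 0.183], [0.558, -0.239, 0.191], [0.558, -0.242, 0.189], [0.559, -0.247, 0.184], [0.558, -0.249, 0.188], [0.557, -0.252, 0.193], [0.557, -0.256, 0.192], [0.557, -0.259, 0.193], [0.559, -0.264, 0.181], [0.558, -0.219, 0.179], [0.556, -0.222, 0.185], [0.557, -0.226, 0.181], [0.556, -0.229, 0.184], [0.556, -0.232, 0.185], [0.555, -0.235, 0.187], [0.557, -0.24, 0.18], [0.555, -0.243, 0.186], [0.556, -0.246, 0.185], [0.556, -0.25, 0.183], [0.555, -0.253, 0.188], [0.553, -0.255, 0.195], [0.554, -0.259, 0.193], [0.555, -0.263, 0.188], [0.554, -0.208, 0.18], [0.553, -0.211, 0.186], [0.553, -0.215, 0.183], [0.553, -0.218, 0.186], [0.553, -0.222, 0.181], [0.552, -0.225, 0.187], [0.553, -0.229, 0.185], [0.55, -0.23, 0.196], [0.552, -0.236, 0.184], [0.551, -0.238, 0.189], [0.551, -0.242, 0.19], [0.552, -0.246, 0.185], [0.552, -0.249, 0.186]] 238
```

View pics/topcrop.png

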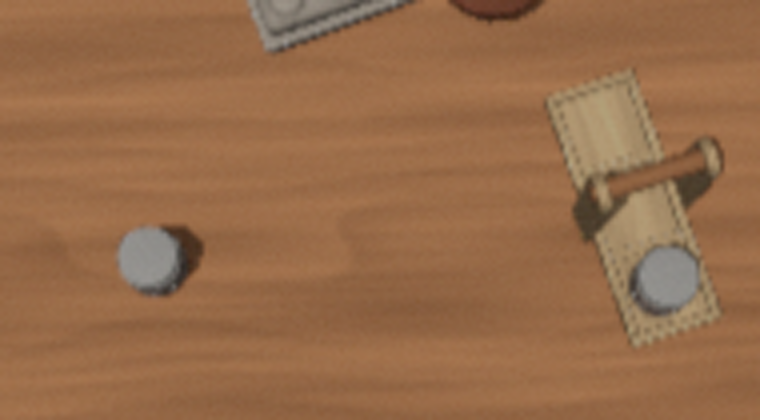

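View pics/scene.png

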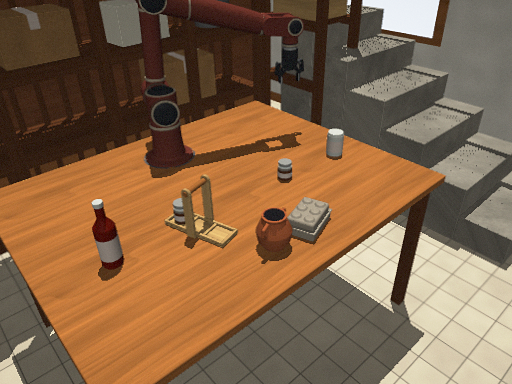

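The top view shows the loose jar at crop (150,260), and the carrier with its empty seat at the far end (605,115) and its jar at the near end (665,285). Next I'll fit the poses from the cloud and set up a motion helper.

```bash
cat >> h.py <<'E'
def go(xyz,axis=None,maxr=8,step=45):
    """print rows to bring TCP to xyz; axis = world xy dir for tool y (mod 180)"""
    s=state(); M=Rq(s["tool_rot"]).as_matrix(); p=s["tool_pos"]
    turn=0
    if axis is not None:
        a=M.T@np.array([axis[0],axis[1],0]); turn=np.degrees(np.arctan2(-a[0],a[1])); turn=(turn+90)%180-90
    d=M.T@(np.array(xyz)-p)*1000
    print("time",round(s["time"],2),"pos",np.round(p,4),"tilt z",np.round(M[:,2],3),"x",np.round(M[:2,0],3),"y",np.round(M[:2,1],3),"j",np.round(s["joint_pos"],2),"F",np.round(s["contact_force"],1),"w",round(s["gripper_width"],3))
    print("shift tool mm",np.round(d,1),"turn",round(turn,2),"rows@45mm",np.ceil(np.abs(d).max()/step),"per row",np.round(d/np.ceil(max(1e-9,np.abs(d).max()/step)),1))
    return d,turn
E
python3 - <<'E'
from h import *
print(np.round(camera_params("wrist")["T_tool_cam"],3).tolist(), camera_params("wrist")["mtx"])
W=np.load("top.npz")["W"];im=np.load("top.npz")["im"]
r=(W[...,0]>.36)&(W[...,0]<.70)&(W[...,1]>-.36)&(W[...,1]<-.08)
h=r&(W[...,2]>.14)&(W[...,2]<.24)
P=W[h][:,:2]
(c,sz,ang)=cv2.minAreaRect(P.astype(np.float32));print("handle rect",c,sz,ang)
q=P-P.mean(0);v=np.linalg.svd(q,full_matrices=False)[2][0];t=q@v
print("mean",P.mean(0),"dir",v,np.degrees(np.arctan2(v[1],v[0])),"mid",P.mean(0)+v*(t.max()+t.min())/2,t.min(),t.max())
# loose lid: top points
for (cx,cy) in ((.4995,.247),(.4716,-.2287)):
    m=(np.hypot(W[...,0]-cx,W[...,1]-cy)<.04)&(W[...,2]>.055)&(W[...,2]<.11)
    Q=W[m];c,rad=cv2.minEnclosingCircle(Q[:,:2].astype(np.float32));print("jar",Q.mean(0),np.median(Q,0),c,rad)
# wood light pixels on floor plane: project rays to z=0.01 with color
hsv=cv2.cvtColor(im,cv2.COLOR_RGB2HSV)
print([hsv[int(160+y/4),int(160+x/4)].tolist() for x,y in((600,120),(635,240),(450,200),(300,300))])
go([.4995,.247,.2])
E
```

```text
[[-0.002, -0.949, -0.314, 0.08], [1.0, -0.002, 0.001, -0.0], [-0.002, -0.314, 0.949, -0.142], [0.0, 0.0, 0.0, 1.0]] [[294.49981292   0.         257.78895775]
 [  0.         294.49981292 192.79641778]
 [  0.           0.           1.        ]]
handle rect (0.543590784072876, -0.20834232866764069) (0.035143136978149414, 0.11644747853279114) 17.11801528930664
mean [ 0.54236899 -0.20717759] dir [ 0.29055145 -0.95685937] -73.10902659878512 mid [ 0.54280036 -0.20859822] -0.05672917558933821 0.059698528274660226
jar [0.49889703 0.24674326 0.07460365] [0.49852813 0.24644522 0.075747  ] (0.49930381774902344, 0.24727149307727814) 0.029039667919278145
jar [ 0.46473245 -0.22730728  0.08162237] [ 0.46462305 -0.22719298  0.08431142] (0.46620431542396545, -0.22848527133464813) 0.02959449030458927
[[18, 91, 174], [17, 94, 166], [14, 140, 153], [13, 137, 145]]
time 1.1 pos [0.1684 0.6019 0.2313] tilt z [ 0. -0. -1.] x [-0.963  0.269] y [0.269 0.963] j [ 1.18  0.05  1.61 -0.    1.48 -0.12] F [-0.  -0.7 -0.3] w 1.0
shift tool mm [-414.5 -252.5   31.3] turn 0 rows@45mm 10.0 per row [-41.4 -25.3   3.1]
```

Emit:
step_arm([
  [0, 0, 0, 8.2],
  [0, 0, 0, 8.2],
  [0, 0, 0, 8.2],
  [0, 0, 0, 8.2],
  [0, 0, 0, 8.2],
  [0, 0, 0, 8.2],
  [0, 0, 0, 8.2],
  [0, 0, 0, 0],
], claw=100)

```text
time: 1.9
tool_pos: [0.1684, 0.6019, 0.2313]
tool_rot: [0.0, 0.611, 0.792, -0.0]
contact_force: [0.2, 0.1, -0.3]
gripper_width: 0.999
```

```bash
python3 - <<'E'
from h import *
go([.4995,.247,.18],(-.957,-.29))
W=np.load("scene.npz")["W"]
m=(W[...,2]>.2)&(np.hypot(W[...,0]-.168,W[...,1]-.602)<.75)&(W[...,1]>.05)&(W[...,0]<.45)
Q=W[m]; rr=np.hypot(Q[:,0]-.168,Q[:,1]-.602)
for a in np.arange(0,.6,.05):
    k=(rr>=a)&(rr<a+.05)
    if k.sum(): print(round(a,2),k.sum(),np.round(np.percentile(Q[k,2],[1,50,99]),3))
E
```

```text
time 1.9 pos [0.1684 0.6019 0.2313] tilt z [ 0. -0. -1.] x [-0.253  0.967] y [0.967 0.253] j [ 1.18  0.05  1.61 -0.    1.48  0.92] F [ 0.2  0.1 -0.3] w 0.999
shift tool mm [-427.2  230.5   51.3] turn -2.19 rows@45mm 10.0 per row [-42.7  23.    5.1]
0.0 627 [0.247 0.381 0.545]
0.05 696 [0.255 0.498 0.551]
0.1 293 [0.474 0.522 0.56 ]
0.15 280 [0.479 0.529 0.579]
0.2 281 [0.495 0.547 0.596]
0.25 293 [0.508 0.564 0.613]
0.3 306 [0.524 0.579 0.629]
0.35 302 [0.536 0.59  0.636]
0.4 283 [0.552 0.6   0.641]
0.45 250 [0.568 0.611 0.645]
0.5 213 [0.582 0.619 0.651]
0.55 456 [0.274 0.476 0.652]
```

Emit:
step_arm([
  [-43, 23, 4, -2.2],
  [-43, 23, 4, 0],
  [-43, 23, 4, 0],
  [-43, 23, 4, 0],
  [-43, 23, 4, 0],
  [-43, 23, 4, 0],
  [-43, 23, 4, 0],
  [-43, 23, 4, 0],
])

```text
time: 2.7
tool_pos: [0.4513, 0.3267, 0.2001]
tool_rot: [-0.0, 0.579, 0.816, 0.003]
contact_force: [0.9, 0.4, 0.6]
gripper_width: 1.004
```

```bash
python3 - <<'E'
from h import *
go([.4995,.247,.18],(-.957,-.29))
E
```

```text
time 2.7 pos [0.4513 0.3267 0.2001] tilt z [ 0.004  0.006 -1.   ] x [-0.33   0.944] y [0.944 0.33 ] j [ 0.49 -0.09  1.81  0.    1.42  0.15] F [0.9 0.4 0.6] w 1.004
shift tool mm [-91.2  19.1  19.8] turn 2.44 rows@45mm 3.0 per row [-30.4   6.4   6.6]
```

Emit:
step_arm([
  [-33, 7, 6, 2.4],
  [-33, 6, 6, 0],
  [-25, 6, 6, 0],
  [0, 0, 0, 0],
  [0, 0, 0, 0],
])

```text
time: 3.2
tool_pos: [0.5031, 0.2376, 0.1815]
tool_rot: [0.0, 0.594, 0.805, 0.004]
contact_force: [0.3, 0.5, -0.1]
gripper_width: 0.999
```

```bash
python3 - <<'E'
from h import *
im,d,W=cloud("wrist");cv2.imwrite("pics/w1.png",im[:,:,::-1])
m=(W[...,2]>.066)&(W[...,2]<.09)&(np.hypot(W[...,0]-.4995,W[...,1]-.247)<.06)
Q=W[m];print("lid",Q.mean(0),np.median(Q[:,2]),cv2.minEnclosingCircle(Q[:,:2].astype(np.float32)),m.sum(), Q.min(0),Q.max(0))
m=(W[...,2]>.02)&(W[...,2]<.05)&(np.hypot(W[...,0]-.4995,W[...,1]-.247)<.06)
print(m.sum(),cv2.minEnclosingCircle(W[m][:,:2].astype(np.float32)))
c=Q.mean(0);go([c[0],c[1],.03],(-.957,-.29))
E
```

```text
lid [0.49835573 0.25054905 0.07540828] 0.07552711967047976 ((0.49883702397346497, 0.2491401582956314), 0.027528095990419388) 2987 [0.47185642 0.22204683 0.06616031] [0.52610233 0.27664995 0.07783065]
216 ((0.4961545467376709, 0.25943177938461304), 0.02822069264948368)
time 3.25 pos [0.5029 0.2378 0.1814] tilt z [ 0.005  0.005 -1.   ] x [-0.295  0.955] y [0.955 0.295] j [ 0.31 -0.08  1.83  0.    1.39  0.01] F [-0.1  0.5 -0.1] w 0.994
shift tool mm [ 13.   -1.6 151.4] turn 0.33 rows@45mm 4.0 per row [ 3.3 -0.4 37.9]
```

View pics/w1.png

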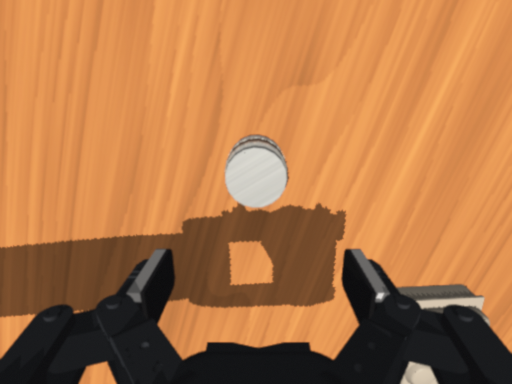

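The wrist view has the jar lid at (256,177), centred between the open fingers (150 and 365). I'm descending in two stages.

Emit:
step_arm([
  [12, -1, 20, 0.3],
  [0, 0, 25, 0],
  [0, 0, 25, 0],
  [0, 0, 25, 0],
  [0, 0, 15, 0],
  [0, 0, 0, 0],
])

```text
time: 3.85
tool_pos: [0.4985, 0.2577, 0.0725]
tool_rot: [0.002, 0.589, 0.808, 0.008]
contact_force: [-1.0, 0.0, -0.3]
gripper_width: 1.0
```

```bash
python3 - <<'E'
from h import *
go([.4988,.2491,.014],(-.957,-.29))
E
```

```text
time 3.85 pos [0.4985 0.2577 0.0725] tilt z [ 0.013  0.01  -1.   ] x [-0.306  0.952] y [0.952 0.306] j [0.34 0.04 1.9  0.01 1.18 0.03] F [-1.   0.  -0.3] w 1.0
shift tool mm [-8.6 -3.3 58.5] turn 0.95 rows@45mm 2.0 per row [-4.3 -1.6 29.2]
```

Emit:
step_arm([
  [-8, -3, 8, 0.9],
  [0, 0, 10, 0],
  [0, 0, 10, 0],
  [0, 0, 10, 0],
  [0, 0, 10, 0],
  [0, 0, 5, 0],
  [0, 0, 0, 0],
])

```text
time: 4.55
tool_pos: [0.5014, 0.2506, 0.019]
tool_rot: [0.004, 0.595, 0.803, 0.01]
contact_force: [0.9, -0.4, 0.9]
gripper_width: 0.997
```

```bash
python3 - <<'E'
from h import *
go([.4988,.2491,.014],(-.957,-.29))
E
```

```text
time 4.55 pos [0.5014 0.2506 0.019 ] tilt z [ 0.019  0.012 -1.   ] x [-0.291  0.957] y [0.956 0.291] j [0.33 0.12 1.93 0.01 1.08 0.03] F [ 0.9 -0.4  0.9] w 0.997
shift tool mm [-0.7 -3.   4.9] turn 0.07 rows@45mm 1.0 per row [-0.7 -3.   4.9]
```

Emit:
step_arm([
  [-1, -3, 4, 0],
  [0, 0, 0, 0],
])

```text
time: 4.75
tool_pos: [0.4988, 0.2487, 0.0146]
tool_rot: [0.004, 0.595, 0.803, 0.01]
contact_force: [-0.0, 0.1, 0.3]
gripper_width: 0.999
```

Emit:
step_arm([
  [0, 0, 0, 0],
  [0, 0, 0, 0],
  [0, 0, 0, 0],
  [0, 0, 0, 0],
  [0, 0, 0, 0],
  [0, 0, 0, 0],
  [0, 0, 0, 0],
  [0, 0, 0, 0],
], claw=0)

```text
time: 5.55
tool_pos: [0.499, 0.2489, 0.0158]
tool_rot: [0.004, 0.595, 0.803, 0.011]
contact_force: [1.0, 0.3, -0.9]
gripper_width: 0.685
```

```bash
python3 - <<'E'
from h import *
go([.4988,.2491,.18],(-.957,-.29))
E
```

```text
time 5.55 pos [0.499  0.2489 0.0158] tilt z [ 0.019  0.012 -1.   ] x [-0.291  0.957] y [0.956 0.291] j [0.33 0.12 1.93 0.01 1.07 0.03] F [ 1.   0.3 -0.9] w 0.685
shift tool mm [   1.3    3.5 -164.1] turn 0.08 rows@45mm 4.0 per row [  0.3   0.9 -41. ]
```

Emit:
step_arm([
  [0, 0, -8, 0],
  [0, 0, -15, 0],
  [0, 0, -20, 0],
  [0, 0, -25, 0],
  [0, 0, -30, 0],
  [0, 0, -30, 0],
  [0, 0, -25, 0],
  [0, 0, -20, 0],
])

```text
time: 6.35
tool_pos: [0.4923, 0.2456, 0.1969]
tool_rot: [0.002, 0.595, 0.804, 0.008]
contact_force: [0.4, 0.1, -2.0]
gripper_width: 0.688
```

```bash
python3 - <<'E'
from h import *
go([.5865,-.07,.2],(-.957,-.29))
E
```

```text
time 6.35 pos [0.4923 0.2456 0.1969] tilt z [ 0.013  0.01  -1.   ] x [-0.291  0.957] y [0.957 0.291] j [ 0.32 -0.11  1.83  0.01  1.41  0.03] F [ 0.4  0.1 -2. ] w 0.688
shift tool mm [-329.4   -1.7   -5.1] turn 0.08 rows@45mm 8.0 per row [-41.2  -0.2  -0.6]
```

Emit:
step_arm([
  [-15, 0, -1, 0],
  [-25, 0, -1, 0],
  [-35, 0, -1, 0],
  [-40, 0, -1, 0],
  [-40, 0, 0, 0],
  [-40, 0, 0, 0],
  [-40, 0, 0, 0],
  [-30, 0, 0, 0],
])

```text
time: 7.15
tool_pos: [0.5711, -0.018, 0.2048]
tool_rot: [0.005, 0.592, 0.806, 0.011]
contact_force: [-0.4, 0.3, -2.2]
gripper_width: 0.691
```

```bash
python3 - <<'E'
from h import *
go([.5865,-.07,.2],(-.957,-.29))
E
```

```text
time 7.15 pos [ 0.5711 -0.018   0.2048] tilt z [ 0.021  0.012 -1.   ] x [-0.298  0.955] y [0.954 0.298] j [-0.17 -0.07  1.78  0.02  1.41 -0.47] F [-0.4  0.3 -2.2] w 0.691
shift tool mm [-54.3  -0.9   4.5] turn 0.48 rows@45mm 2.0 per row [-27.1  -0.4   2.2]
```

Emit:
step_arm([
  [-20, 0, 1, 0.4],
  [-15, 0, 1, 0],
  [-10, 0, 1, 0],
  [0, 0, 0, 0],
  [0, 0, 0, 0],
])

```text
time: 7.65
tool_pos: [0.5825, -0.0687, 0.1988]
tool_rot: [0.003, 0.598, 0.801, 0.009]
contact_force: [-0.4, 0.5, -1.8]
gripper_width: 0.689
```

```bash
python3 - <<'E'
from h import *
im,d,W=cloud("wrist");cv2.imwrite("pics/w2.png",im[:,:,::-1]);np.savez("w2.npz",im=im,W=W)
go([.6213,-.1848,.2],(-.957,-.29))
E
```

```text
time 7.7 pos [ 0.5825 -0.0685  0.1988] tilt z [ 0.016  0.011 -1.   ] x [-0.285  0.958] y [0.958 0.285] j [-0.25 -0.03  1.75  0.02  1.41 -0.54] F [ 0.1 -0.2 -3. ] w 0.689
shift tool mm [-122.5    4.    -1.9] turn -0.29 rows@45mm 3.0 per row [-40.8   1.3  -0.6]
```

View pics/w2.png

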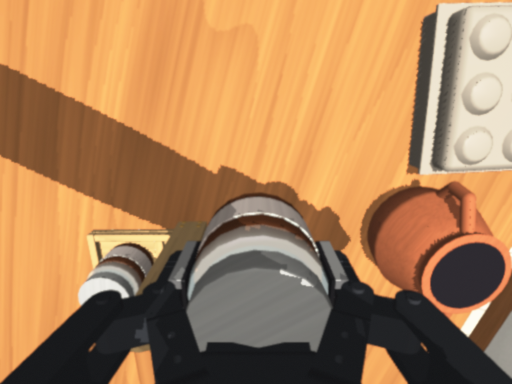

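```bash
python3 - <<'E'
from h import *
from scipy.optimize import minimize
from scipy.spatial.transform import Rotation
t=np.load("top.npz");im=t["im"];W=t["W"]
p=camera_params("top");K=np.array(p["mtx"]);k1=p["k1"];T=np.array(p["extrinsics"]);Ti=np.linalg.inv(T)
def proj(X):
    c=X@Ti[:3,:3].T+Ti[:3,3];x=c[:,:2]/c[:,2:];r2=(x**2).sum(1,keepdims=True);x=x*(1+k1*r2)
    return x*[K[0,0],K[1,1]]+[K[0,2],K[1,2]]
hsv=cv2.cvtColor(im,cv2.COLOR_RGB2HSV)
a=np.zeros(im.shape[:2],bool);a[165:255,285:350]=1
lab=cv2.cvtColor(im,cv2.COLOR_RGB2LAB).astype(float)
S=hsv[...,1].astype(float)
# model: render polygon of tray (z=.018 top) at 8x supersample; compare with soft mask of low saturation
mask=np.clip((125-S)/30,0,1)
ex=np.zeros_like(a,np.uint8)
# exclude jar + handle areas
def tray(q):
    x,y,th=q;R2=np.array([[np.cos(th),-np.sin(th)],[np.sin(th),np.cos(th)]])
    C=np.array([[.127,.045],[-.127,.045],[-.127,-.045],[.127,-.045]])@R2.T+[x,y]
    return C
def render(pts3,sh=8):
    m=np.zeros(((255-165)*sh,(350-285)*sh),np.uint8)
    hull=cv2.convexHull(((proj(pts3)-[285,165]+.5)*sh).astype(np.float32)).astype(np.int32)
    cv2.fillPoly(m,[hull],255);return cv2.resize(m,(65,90),interpolation=cv2.INTER_AREA)/255.
w=np.ones((90,65))
z=W[165:255,285:350,2];w[cv2.dilate(((z>.035)).astype(np.uint8),np.ones((3,3)))>0]=0
V=hsv[165:255,285:350,2];w[V<110]=0   # shadows
tgt=mask[165:255,285:350]
def cost(q):
    C=tray(q);P=np.vstack([np.c_[C,np.full(4,.018)],np.c_[C,np.zeros(4)]])
    return (w*(render(P)-tgt)**2).sum()
best=None
for th in np.radians([-166,-163,-160]):
    r=minimize(cost,[.5428,-.2086,th],method="Nelder-Mead",options=dict(initial_simplex=np.array([[.5428,-.2086,th],[.5528,-.2086,th],[.5428,-.1986,th],[.5428,-.2086,th+.05]]),xatol=1e-5,fatol=1e-4))
    if best is None or r.fun<best.fun: best=r
x,y,th=best.x;print(best.fun,x,y,np.degrees(th),"seat",x-.082*np.cos(th),y-.082*np.sin(th),"taken",x+.082*np.cos(th),y+.082*np.sin(th))
o=im[165:255,285:350,::-1].copy();o=cv2.resize(o,None,fx=6,fy=6,interpolation=cv2.INTER_CUBIC)
C=tray(best.x);q=(proj(np.c_[C,np.full(4,.018)])-[285,165]+.5)*6
cv2.polylines(o,[q.astype(np.int32)],1,(0,0,255),1)
q=(proj(np.c_[[[x,y]],[.175]])-[285,165]+.5)*6;cv2.circle(o,tuple(int(v) for v in q[0]),3,(255,0,0),-1)
q=(proj(np.array([[x+.082*np.cos(th),y+.082*np.sin(th),.084]]))-[285,165]+.5)*6;cv2.circle(o,tuple(int(v) for v in q[0]),3,(255,0,0),-1)
q=(proj(np.array([[.4988,.2491,.076]])));print("loose jar lid pixel pred",q)
cv2.imwrite("pics/fit.png",o)
E
```

```text
14.474248366013072 0.5431648870821835 -0.20894385626128015 -163.2517317601156 seat 0.6216864529103646 -0.18531413557121232 taken 0.4646433212540023 -0.23257357695134798
loose jar lid pixel pred [[196.18294669 223.74060157]]
```

View pics/fit.png

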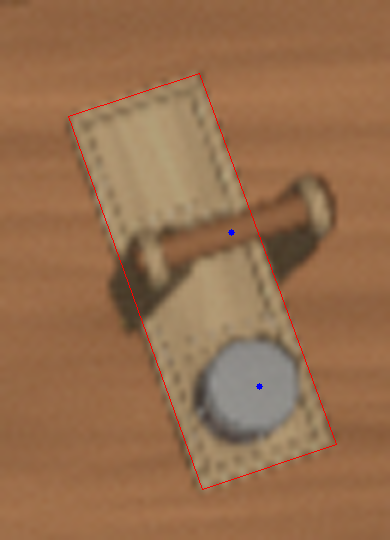

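The fit puts the carrier at (0.543,-0.209), yaw -163.3°, and its outline matches the picture. Next is the hover over the seat.

Emit:
step_arm([
  [-15, 1, 0, -0.2],
  [-20, 1, 0, 0],
  [-20, 1, 0, 0],
  [-20, 1, 0, 0],
  [-20, 0, 0, 0],
  [-15, 0, 0, 0],
  [-8, 0, 0, 0],
  [0, 0, 0, 0],
])

```text
time: 8.5
tool_pos: [0.6244, -0.1902, 0.1982]
tool_rot: [0.004, 0.596, 0.803, 0.009]
contact_force: [-0.2, 0.7, -2.9]
gripper_width: 0.688
```

```bash
python3 - <<'E'
from h import *
go([.6215,-.1843,.1],(-.9576,-.288))
im,d,W=cloud("wrist");cv2.imwrite("pics/w3.png",im[:,:,::-1]);np.savez("w3.npz",im=im,W=W)
E
```

```text
time 8.5 pos [ 0.6244 -0.1902  0.1982] tilt z [ 0.017  0.011 -1.   ] x [-0.29   0.957] y [0.957 0.29 ] j [-0.42  0.13  1.59  0.02  1.41 -0.71] F [-0.2  0.7 -2.9] w 0.688
shift tool mm [ 6.  -3.  98.2] turn 0.15 rows@45mm 3.0 per row [ 2.  -1.  32.7]
```

View pics/w3.png

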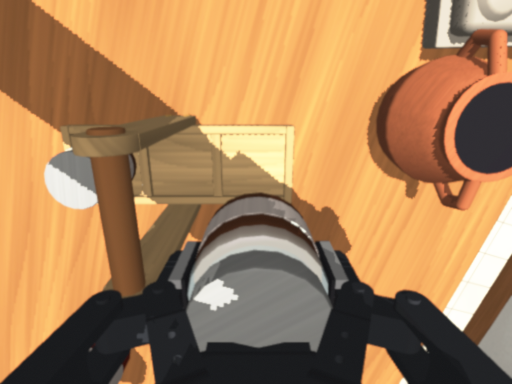

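```bash
python3 - <<'E'
from h import *
t=np.load("w3.npz");W=t["W"];im=t["im"]
th=np.radians(-163.25);ex=np.array([np.cos(th),np.sin(th)]);ey=np.array([-np.sin(th),np.cos(th)]);o=np.array([.5432,-.2089])
L=np.stack([(W[...,:2]-o)@ex,(W[...,:2]-o)@ey,W[...,2]],-1)
m=np.zeros(L.shape[:2],bool);m[115:210,130:305]=1
k=m&(L[...,2]>.0125)&(L[...,2]<.024)&(abs(L[...,0])<.14)&(abs(L[...,1])<.06)
Q=L[k];print(k.sum(),"z med table",np.nanmedian(L[20:100,280:370,2]))
c,s,a=cv2.minAreaRect(Q[:,:2].astype(np.float32));print(c,s,a,Q.min(0),Q.max(0))
# end rail & stop: histogram along x (|y|<.03), side rail along y
for lab,sel,ax in (("x",abs(Q[:,1])<.03,0),("y",(Q[:,0]<-.05)&(Q[:,0]>-.11),1)):
    h,e=np.histogram(Q[sel,ax],bins=np.arange(-.14,.08,.003));print(lab,[(round(e[i],3),int(h[i])) for i in range(len(h)) if h[i]])
# rail outer edge line angle: max-y edge
e=Q[(Q[:,1]<-.03)];print(np.polyfit(e[:,0],e[:,1],1),len(e))
# dowel
k=(L[...,2]>.14)&(L[...,2]<.2)&(abs(L[...,0])<.03)&(abs(L[...,1])<.04);D=L[k];print("dowel",np.median(D,0),np.percentile(D,[2,98],0) if len(D) else 0)
k=(L[...,2]>.185)&(L[...,2]<.2)&(abs(L[...,0])<.04)&(abs(L[...,1])<.07);D=L[k];print("upright top",np.median(D,0),np.percentile(D,[2,98],0))
E
```

```text
3529 z med table -0.00011199062254318992
(-0.03518751263618469, -0.0022614486515522003) (0.10591524094343185, 0.18302132189273834) 89.38021087646484 [-0.12665183 -0.05562296  0.01252885] [0.0567302 0.0505065 0.0238427]
x [(np.float64(-0.128), 64), (np.float64(-0.125), 135), (np.float64(-0.122), 134), (np.float64(-0.119), 100), (np.float64(-0.047), 86), (np.float64(-0.044), 135), (np.float64(-0.041), 144), (np.float64(-0.038), 109), (np.float64(0.034), 80), (np.float64(0.037), 114), (np.float64(0.04), 116), (np.float64(0.043), 98), (np.float64(0.049), 51), (np.float64(0.052), 29), (np.float64(0.055), 2)]
y [(np.float64(-0.047), 111), (np.float64(-0.044), 167), (np.float64(-0.041), 165), (np.float64(-0.038), 55), (np.float64(0.034), 26), (np.float64(0.037), 7), (np.float64(0.04), 1)]
[-0.02874997 -0.04318568] 1123
dowel [-0.00379313 -0.00442304  0.18278626] [[-0.00967519 -0.03880398  0.17246001]
 [ 0.0079051   0.0381544   0.18514414]]
upright top [-0.00221962 -0.0501125   0.19033118] [[-0.01431486 -0.05557002  0.18504626]
 [ 0.01154688  0.02701301  0.1932956 ]]
```

Wrist depth confirms the seat to within about 1 mm: end rail at -0.127 to -0.118, stop at -0.046 to -0.036, both in the carrier frame. Descending.

Emit:
step_arm([
  [6, -3, 5, 0],
  [0, 0, 12, 0],
  [0, 0, 15, 0],
  [0, 0, 15, 0],
  [0, 0, 15, 0],
  [0, 0, 15, 0],
  [0, 0, 10, 0],
  [0, 0, 0, 0],
])

```text
time: 9.35
tool_pos: [0.6182, -0.1789, 0.1002]
tool_rot: [0.0, 0.594, 0.804, 0.009]
contact_force: [-0.4, 0.4, -1.9]
gripper_width: 0.692
```

```bash
python3 - <<'E'
from h import *
go([.6214,-.1842,.05],(-.9576,-.288))
E
```

```text
time 9.35 pos [ 0.6182 -0.1789  0.1002] tilt z [ 0.011  0.014 -1.   ] x [-0.294  0.956] y [0.956 0.294] j [-0.4   0.2   1.68  0.02  1.26 -0.71] F [-0.4  0.4 -1.9] w 0.692
shift tool mm [-6.5  0.7 50.1] turn 0.39 rows@45mm 2.0 per row [-3.3  0.4 25.1]
```

Emit:
step_arm([
  [-3, 1, 8, 0.3],
  [0, 0, 10, 0],
  [0, 0, 10, 0],
  [0, 0, 10, 0],
  [0, 0, 6, 0],
  [0, 0, 0, 0],
])

```text
time: 9.95
tool_pos: [0.622, -0.1818, 0.0536]
tool_rot: [0.002, 0.596, 0.803, 0.009]
contact_force: [-0.4, -0.4, -2.2]
gripper_width: 0.691
```

```bash
python3 - <<'E'
from h import *
go([.6214,-.1842,.0245],(-.9576,-.288))
E
```

```text
time 9.95 pos [ 0.622  -0.1818  0.0536] tilt z [ 0.014  0.013 -1.   ] x [-0.289  0.957] y [0.957 0.288] j [-0.41  0.26  1.69  0.02  1.18 -0.71] F [-0.4 -0.4 -2.2] w 0.691
shift tool mm [-2.3 -1.7 29. ] turn 0.04 rows@45mm 1.0 per row [-2.3 -1.7 29. ]
```

Emit:
step_arm([
  [-2, -1.5, 3, 0],
  [0, 0, 3, 0],
  [0, 0, 3, 0],
  [0, 0, 0, 0],
  [0, 0, 0, 0],
])

```text
time: 10.45
tool_pos: [0.622, -0.1847, 0.045]
tool_rot: [0.003, 0.596, 0.803, 0.01]
contact_force: [0.8, -0.4, -2.1]
gripper_width: 0.691
```

```bash
python3 - <<'E'
from h import *
go([.6214,-.1842,.0245],(-.9576,-.288))
E
```

```text
time 10.45 pos [ 0.622  -0.1847  0.045 ] tilt z [ 0.016  0.012 -1.   ] x [-0.289  0.957] y [0.957 0.289] j [-0.41  0.28  1.69  0.02  1.16 -0.71] F [ 0.8 -0.4 -2.1] w 0.691
shift tool mm [ 0.5 -0.8 20.5] turn 0.04 rows@45mm 1.0 per row [ 0.5 -0.8 20.5]
```

Within 1 mm. Lowering gently now.

Emit:
step_arm([
  [0, -0.5, 4, 0],
  [0, 0, 4, 0],
  [0, 0, 4, 0],
  [0, 0, 4, 0],
  [0, 0, 2.5, 0],
  [0, 0, 0, 0],
])

```text
time: 11.05
tool_pos: [0.622, -0.1845, 0.0251]
tool_rot: [0.003, 0.596, 0.803, 0.01]
contact_force: [-0.3, -0.7, -2.4]
gripper_width: 0.688
```

```bash
python3 - <<'E'
from h import *
go([.6214,-.1842,.0240],(-.9576,-.288))
E
```

```text
time 11.05 pos [ 0.622  -0.1845  0.0251] tilt z [ 0.016  0.012 -1.   ] x [-0.289  0.957] y [0.957 0.289] j [-0.41  0.3   1.7   0.02  1.13 -0.71] F [-0.3 -0.7 -2.4] w 0.688
shift tool mm [ 0.4 -0.5  1.1] turn 0.05 rows@45mm 1.0 per row [ 0.4 -0.5  1.1]
```

Emit:
step_arm([
  [0, 0, 1, 0],
  [0, 0, 0.8, 0],
  [0, 0, 0, 0],
])

```text
time: 11.35
tool_pos: [0.6223, -0.1846, 0.0239]
tool_rot: [0.003, 0.596, 0.803, 0.01]
contact_force: [0.7, -0.1, -1.3]
gripper_width: 0.689
```

Emit:
step_arm([
  [0, 0, 0.7, 0],
  [0, 0, 0, 0],
])

```text
time: 11.55
tool_pos: [0.6227, -0.1848, 0.0239]
tool_rot: [0.003, 0.596, 0.803, 0.01]
contact_force: [-0.5, -1.2, -2.6]
gripper_width: 0.69
```

Emit:
step_arm([
  [0, 0, 0, 0],
  [0, 0, 0, 0],
  [0, 0, 0, 0],
  [0, 0, 0, 0],
  [0, 0, 0, 0],
  [0, 0, 0, 0],
  [0, 0, 0, 0],
  [0, 0, 0, 0],
], claw=100)

```text
time: 12.35
tool_pos: [0.6243, -0.1854, 0.0255]
tool_rot: [0.005, 0.596, 0.803, 0.01]
contact_force: [0.4, -0.0, -0.3]
gripper_width: 1.0
```

```bash
python3 - <<'E'
from h import *
go([.6214,-.1842,.28],(-.9576,-.288))
E
```

```text
time 12.35 pos [ 0.6243 -0.1854  0.0255] tilt z [ 0.021  0.01  -1.   ] x [-0.289  0.957] y [0.957 0.289] j [-0.41  0.3   1.7   0.02  1.13 -0.71] F [ 0.4 -0.  -0.3] w 1.0
shift tool mm [   3.     3.4 -254.5] turn 0.05 rows@45mm 6.0 per row [  0.5   0.6 -42.4]
```

Emit:
step_arm([
  [0, -2, -6, 0],
  [0, 0, -12, 0],
  [0, 0, -15, 0],
  [0, 0, -20, 0],
  [0, 0, -20, 0],
  [0, 0, -20, 0],
  [0, 0, -15, 0],
  [0, 0, 0, 0],
])

```text
time: 13.15
tool_pos: [0.6224, -0.1869, 0.1454]
tool_rot: [0.009, 0.596, 0.803, 0.013]
contact_force: [-0.0, 0.6, -0.1]
gripper_width: 1.001
```

Emit:
step_arm([
  [0, 0, -10, 0],
  [0, 0, -20, 0],
  [0, 0, -25, 0],
  [0, 0, -25, 0],
  [0, 0, -25, 0],
  [0, 0, -20, 0],
  [0, 0, -10, 0],
  [0, 0, 0, 0],
])

```text
time: 13.95
tool_pos: [0.6151, -0.1876, 0.282]
tool_rot: [0.004, 0.597, 0.802, 0.011]
contact_force: [0.4, -0.8, 1.2]
gripper_width: 0.997
```

```bash
cat > chk.py <<'E'
from h import *
import sys
im,d,W=cloud("wrist");cv2.imwrite(f"pics/{sys.argv[1]}.png",im[:,:,::-1])
th=np.radians(-163.25);ex=np.array([np.cos(th),np.sin(th)]);ey=np.array([-np.sin(th),np.cos(th)]);o=np.array([.5428,-.2077])
L=np.stack([(W[...,:2]-o)@ex,(W[...,:2]-o)@ey,W[...,2]],-1)
for n,cx in(("loose",-.082),("taken",.082)):
    k=(L[...,2]>.078)&(L[...,2]<.092)&(np.hypot(L[...,0]-cx,L[...,1])<.045)
    if k.sum()>30: Q=L[k];print(n,"lid circle",cv2.minEnclosingCircle(Q[:,:2].astype(np.float32)),"z",np.median(Q[:,2]),k.sum())
k=(L[...,2]>.15)&(L[...,2]<.19)&(abs(L[...,0])<.03)&(abs(L[...,1])<.03);D=L[k]
if k.sum(): print("dowel",np.percentile(D,[2,50,98],0).round(4).tolist(),k.sum(),"xslope",np.polyfit(D[:,1],D[:,0],1))
k=(L[...,2]>.012)&(L[...,2]<.024)&(L[...,0]<-.112)&(abs(L[...,1])<.06);print("end rail",np.percentile(L[k],[2,98],0).round(4).tolist() if k.sum() else 0)
go([o[0],o[1],.156],(-.9576,-.288))
E
python3 chk.py w4
```

```text
loose lid circle ((-0.07869914174079895, -0.002638507168740034), 0.027553625404834747) z 0.08350518468688234 1633
taken lid circle ((0.08512231707572937, -0.002536046551540494), 0.027520671486854553) z 0.08352519481450205 1650
dowel [[-0.0048, -0.0291, 0.175], [0.0023, -0.0023, 0.183], [0.0129, 0.0286, 0.1851]] 1506 xslope [-0.00371163  0.0027211 ]
end rail [[-0.1213, -0.0467, 0.0156], [-0.1126, 0.0393, 0.019]]
time 14.0 pos [ 0.6148 -0.1874  0.2808] tilt z [ 0.019  0.014 -1.   ] x [-0.288  0.958] y [0.957 0.288] j [-0.42  0.06  1.52  0.02  1.55 -0.71] F [ 0.6 -0.1  0.2] w 1.0
shift tool mm [  0.4 -77.6 123.1] turn 0.0 rows@45mm 3.0 per row [  0.1 -25.9  41. ]
```

View pics/w4.png

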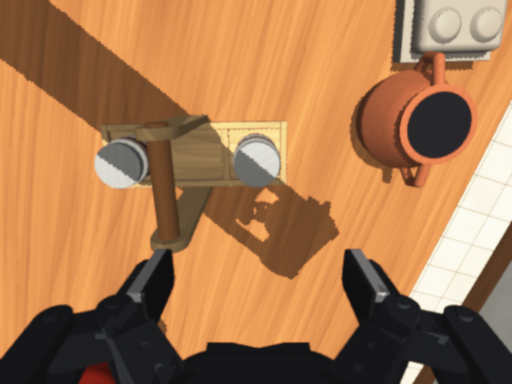

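Both jars stand in their seats: lids at (257,160) and (122,163), both at height 0.0835 and 164 mm apart. Moving over the handle.

Emit:
step_arm([
  [1, -10, 2, 0],
  [1, -15, 3, 0],
  [1, -15, 3, 0],
  [1, -15, 3, 0],
  [0, -12, 3, 0],
  [0, -8, 2, 0],
  [0, 0, 0, 0],
  [0, 0, 0, 0],
])

```text
time: 14.8
tool_pos: [0.5314, -0.2033, 0.2479]
tool_rot: [-0.008, 0.597, 0.802, 0.009]
contact_force: [0.6, -0.4, 0.0]
gripper_width: 1.004
```

```bash
python3 chk.py w5
```

```text
loose lid circle ((-0.07886307686567307, -0.0025134198367595673), 0.027765953913331032) z 0.08348603972823815 1949
taken lid circle ((0.08545820415019989, -0.002669365843757987), 0.02732928842306137) z 0.08347342915573988 1908
dowel [[-0.0041, -0.0289, 0.1759], [0.0054, -0.0017, 0.183], [0.0148, 0.0287, 0.1851]] 1838 xslope [-0.01359787  0.00542256]
end rail [[-0.1217, -0.0472, 0.0131], [-0.1126, 0.0385, 0.0192]]
time 14.85 pos [ 0.5314 -0.2033  0.2479] tilt z [-0.002  0.023 -1.   ] x [-0.288  0.957] y [0.958 0.288] j [-0.51 -0.08  1.72  0.02  1.52 -0.8 ] F [-0.3 -0.4 -0.5] w 0.998
shift tool mm [-9.6  9.2 91.7] turn -0.02 rows@45mm 3.0 per row [-3.2  3.1 30.6]
```

View pics/w5.png

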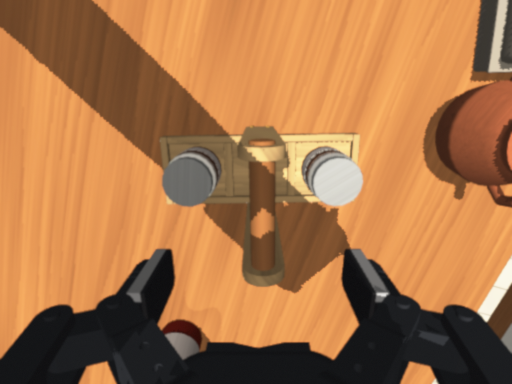

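Emit:
step_arm([
  [-4, 4, 6, 0],
  [0, 0, 10, 0],
  [0, 0, 10, 0],
  [0, 0, 12, 0],
  [0, 0, 12, 0],
  [0, 0, 10, 0],
  [0, 0, 8, 0],
  [0, 0, 0, 0],
])

```text
time: 15.65
tool_pos: [0.5372, -0.2034, 0.1718]
tool_rot: [-0.009, 0.596, 0.803, 0.009]
contact_force: [0.7, 0.7, -0.4]
gripper_width: 0.999
```

```bash
python3 - <<'E'
from h import *
go([.5376,-.2066,.152],(-.9576,-.288))
E
```

```text
time 15.65 pos [ 0.5372 -0.2034  0.1718] tilt z [-0.004  0.025 -1.   ] x [-0.289  0.957] y [0.957 0.289] j [-0.5  -0.01  1.78  0.02  1.39 -0.8 ] F [ 0.7  0.7 -0.4] w 0.999
shift tool mm [-3.7 -0.6 19.7] turn 0.08 rows@45mm 1.0 per row [-3.7 -0.6 19.7]
```

Emit:
step_arm([
  [-3.5, -0.5, 7, 0],
  [0, 0, 7, 0],
  [0, 0, 5, 0],
  [0, 0, 0, 0],
  [0, 0, 0, 0],
])

```text
time: 16.15
tool_pos: [0.5383, -0.2073, 0.1522]
tool_rot: [-0.008, 0.596, 0.803, 0.009]
contact_force: [-1.1, 0.4, 0.3]
gripper_width: 0.999
```

```bash
python3 - <<'E'
from h import *
go([.5376,-.2066,.152],(-.9576,-.288))
E
```

```text
time 16.15 pos [ 0.5383 -0.2073  0.1522] tilt z [-0.003  0.024 -1.   ] x [-0.289  0.957] y [0.957 0.289] j [-0.51  0.01  1.79  0.02  1.35 -0.8 ] F [-1.1  0.4  0.3] w 0.999
shift tool mm [ 0.8 -0.5  0.2] turn 0.06 rows@45mm 1.0 per row [ 0.8 -0.5  0.2]
```

Emit:
step_arm([
  [0, 0, 0, 0],
  [0, 0, 0, 0],
  [0, 0, 0, 0],
  [0, 0, 0, 0],
  [0, 0, 0, 0],
  [0, 0, 0, 0],
  [0, 0, 0, 0],
  [0, 0, 0, 0],
], claw=0)

```text
time: 16.95
tool_pos: [0.5384, -0.2078, 0.1534]
tool_rot: [-0.007, 0.596, 0.803, 0.008]
contact_force: [-0.9, 0.1, 0.5]
gripper_width: 0.214
```

Emit:
step_arm([
  [0, 0, 0, 0],
  [0, 0, 0, 0],
  [0, 0, 0, 0],
  [0, 0, 0, 0],
])

```text
time: 17.35
tool_pos: [0.5384, -0.2078, 0.1534]
tool_rot: [-0.007, 0.596, 0.803, 0.008]
contact_force: [-0.7, -0.3, 0.4]
gripper_width: 0.217
```

```bash
python3 chk.py w6
```

```text
loose lid circle ((-0.08039752393960953, -0.0016276562819257379), 0.027846792712807655) z 0.08355881319923612 3734
taken lid circle ((0.08406618237495422, -0.002480694791302085), 0.027828827500343323) z 0.08347507378095895 3759
dowel [[-0.0168, -0.0287, 0.1624], [0.0039, -0.0074, 0.1829], [0.0241, 0.0279, 0.1893]] 6530 xslope [-0.0017441   0.00373088]
end rail [[-0.2212, -0.0568, 0.0127], [-0.1128, -0.0148, 0.0229]]
time 17.4 pos [ 0.5384 -0.2078  0.1534] tilt z [-0.002  0.022 -1.   ] x [-0.289  0.957] y [0.957 0.289] j [-0.51  0.01  1.79  0.02  1.35 -0.8 ] F [-0.4 -0.3  0.7] w 0.214
shift tool mm [-1.1  4.2 -2.6] turn 0.07 rows@45mm 1.0 per row [-1.1  4.2 -2.6]
```

Handle gripped, and the lids are still at 0.0835. Lifting slowly.

Emit:
step_arm([
  [0, 0, -2, 0],
  [0, 0, -3, 0],
  [0, 0, -4, 0],
  [0, 0, -4, 0],
  [0, 0, -4, 0],
  [0, 0, -3, 0],
  [0, 0, -2, 0],
  [0, 0, 0, 0],
])

```text
time: 18.2
tool_pos: [0.5348, -0.2057, 0.1694]
tool_rot: [-0.014, 0.596, 0.803, 0.008]
contact_force: [0.6, -0.6, -6.8]
gripper_width: 0.217
```

```bash
cat > lev.py <<'E'
from h import *
# plane of lids & rails via wrist depth, in carrier-ish local frame
im,d,W=cloud("wrist"); s=state()
th=np.radians(-163.25);ex=np.array([np.cos(th),np.sin(th)]);ey=np.array([-np.sin(th),np.cos(th)]);o=np.array(s["tool_pos"][:2])
L=np.stack([(W[...,:2]-o)@ex,(W[...,:2]-o)@ey,W[...,2]],-1); dz=s["tool_pos"][2]-.1534
for n,cx in(("loose",-.08),("taken",.084)):
    k=(abs(L[...,2]-.0835-dz)<.013)&(np.hypot(L[...,0]-cx,L[...,1])<.045);Q=L[k]
    if len(Q)>30:
        c=cv2.minEnclosingCircle(Q[:,:2].astype(np.float32)); A=np.c_[Q[:,:2],np.ones(len(Q))]; f=np.linalg.lstsq(A,Q[:,2],rcond=None)[0]
        print(n,np.round(c[0],4),round(c[1],4),"z-dz",round(np.median(Q[:,2])-dz,4),"slope",np.round(f[:2],3),len(Q))
go([o[0],o[1],.265],(-.9576,-.288)); print("dz",dz,"F",s["contact_force"],s["ft_torque"])
E
python3 lev.py
```

```text
loose [-0.0842 -0.0009] 0.0281 z-dz 0.0831 slope [-0.031  0.024] 3899
taken [ 0.0805 -0.002 ] 0.0278 z-dz 0.0841 slope [0.04  0.024] 3901
time 18.25 pos [ 0.5348 -0.2057  0.1693] tilt z [-0.012  0.029 -0.999] x [-0.289  0.957] y [0.957 0.289] j [-0.51 -0.01  1.78  0.02  1.39 -0.8 ] F [ 0.2 -0.7 -8.5] w 0.209
shift tool mm [  3.   -0.3 -95.7] turn 0.06 rows@45mm 3.0 per row [  1.   -0.1 -31.9]
dz 0.015878457245433186 F [ 0.16325766 -0.69807083 -8.54625249] [-0.07734563 -0.04701047  0.02271622]
```

Emit:
step_arm([
  [0, 0, -5, 0],
  [0, 0, -8, 0],
  [0, 0, -8, 0],
  [0, 0, -8, 0],
  [0, 0, -8, 0],
  [0, 0, -5, 0],
  [0, 0, 0, 0],
])

```text
time: 18.95
tool_pos: [0.5358, -0.2073, 0.2162]
tool_rot: [-0.013, 0.596, 0.803, 0.008]
contact_force: [-0.2, 0.0, -7.7]
gripper_width: 0.217
```

```bash
python3 lev.py
```

```text
loose [-0.0843 -0.0008] 0.028 z-dz 0.0835 slope [-0.032  0.027] 3910
taken [ 0.0804 -0.0019] 0.0279 z-dz 0.0842 slope [0.038 0.025] 3902
time 19.0 pos [ 0.5357 -0.2073  0.2158] tilt z [-0.011  0.029 -1.   ] x [-0.289  0.957] y [0.957 0.289] j [-0.51 -0.04  1.74  0.02  1.47 -0.8 ] F [ 0.2 -0.3 -7.4] w 0.215
shift tool mm [  1.5  -0.1 -49.1] turn 0.06 rows@45mm 2.0 per row [  0.8  -0.1 -24.6]
dz 0.06244835141764332 F [ 0.19732153 -0.30730708 -7.37288627] [-0.09515573 -0.09809821  0.03557315]
```

Stable and level, with no further drift. Lifting another 45 mm or so.

Emit:
step_arm([
  [0, 0, -5, 0],
  [0, 0, -8, 0],
  [0, 0, -8, 0],
  [0, 0, -8, 0],
  [0, 0, -7, 0],
  [0, 0, -5, 0],
  [0, 0, -2, 0],
  [0, 0, 0, 0],
])

```text
time: 19.8
tool_pos: [0.5359, -0.2084, 0.2621]
tool_rot: [-0.014, 0.596, 0.803, 0.008]
contact_force: [0.0, -0.8, -7.7]
gripper_width: 0.216
```

Emit:
step_arm([
  [0, 0, 0, 0],
  [0, 0, 0, 0],
  [0, 0, 0, 0],
  [0, 0, 0, 0],
  [0, 0, 0, 0],
  [0, 0, 0, 0],
])

```text
time: 20.4
tool_pos: [0.5352, -0.208, 0.2601]
tool_rot: [-0.015, 0.596, 0.803, 0.008]
contact_force: [-0.4, 0.1, -7.6]
gripper_width: 0.211
```

```bash
python3 lev.py; python3 - <<'E'
from h import *
im,d=grab_frame("scene");cv2.imwrite("pics/s2.png",cv2.resize(im[110:290,80:360,::-1],None,fx=2.5,fy=2.5,interpolation=cv2.INTER_CUBIC))
s=state();print(np.abs(s["joint_vel"]).max())
E
```

```text
loose [-0.0842 -0.0012] 0.028 z-dz 0.0829 slope [-0.029  0.022] 3894
taken [ 0.0804 -0.002 ] 0.0278 z-dz 0.0841 slope [0.04 0.02] 3902
time 20.45 pos [ 0.5351 -0.208   0.2601] tilt z [-0.015  0.031 -0.999] x [-0.289  0.957] y [0.957 0.289] j [-0.51 -0.07  1.68  0.02  1.55 -0.8 ] F [-1.1  0.3 -8.4] w 0.213
shift tool mm [ 0.2 -0.  -4.9] turn 0.06 rows@45mm 1.0 per row [ 0.2 -0.  -4.9]
dz 0.10669163657354627 F [-1.07190656  0.2995728  -8.44277973] [-0.10100721 -0.06723507  0.02511083]
0.001995956004079293
```

View pics/s2.png

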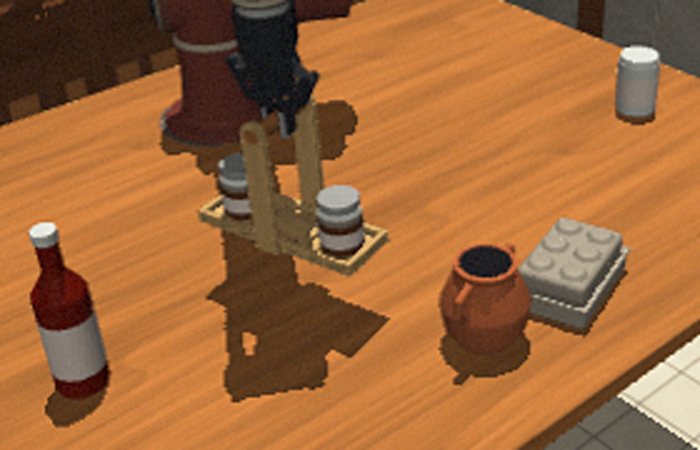

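The carrier hangs level about 10 cm up: in the scene crop its jars are at (235,190) and (340,225), and the bystanders are where they started. Handing in.

```bash
python3 -c "
from plant import *
print(job_done())"
```

```text
the job is handed in; nothing more can be done
None
```

The loose jar is in the empty seat, and the arm is holding the loaded carrier by its handle, about 107 mm above the table by tool travel. I handed the job in at about 20.5 s; it gave no verdict.

**Placing:** I lowered the jar until its foot was about at the seat floor, then opened the gripper. The wrist depth then showed both lids at 83.5 mm and 164 mm apart, which matches both jars standing in their seats.

**Holding:**
- **Level:** The lids differ by about 1 mm over 165 mm, a tilt of roughly 0.007 rad along the carrier. Across it, the lid tops read about 0.02 rad.
- **Steady:** The grip opening held at about 0.21, the wrist carried about 8 N, and the joints were still.
- **Surroundings:** The bystanders looked unmoved in the last scene picture. I did not re-measure their positions.

**Small disagreements:**
- The carrier measured about 3–5 mm off the first fit after I let go of the jar. It may have slid slightly, or it may be camera bias. I used the new position for the handle grasp.
- The tool's tilt drifted to about 0.034 rad over the run.

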